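# Fit up four post feet for tack welding

## Task

Fit up the four post feet ready for tacking: stand each hollow steel stub upright in the middle of the base plate that matches its shape and size, so the large square tube goes on the large square plate, the small square tube on the small square plate, the rectangular tube on the oblong plate with its long side along the plate's long side, and the round pipe on the disc. Turn the square and rectangular tubes so that their sides run parallel to the plate's edges. Leave the solid bar and angle-iron offcuts standing where they are.

Things in the scene. Friction and masses are not known exactly. Their poses are not given: they have to be found in the camera images.
- post_large_center (a point): large square tube stub, bare steel, 50 x 50 mm outside, 4 mm wall, 80 mm tall, open at both ends, about 0.46 kg. x and y are square to its flat sides. The point is the centre of the stub, half-way up (40 mm above its foot and 40 mm below its open top); z points along the stub. It stands on its sawn end on the table and is loose.
- post_small_center (a point): small square tube stub, bare steel, 30 x 30 mm outside, 3 mm wall, 80 mm tall, open at both ends, about 0.2 kg. x and y are square to its flat sides. The point is the centre of the stub, half-way up (40 mm above its foot and 40 mm below its open top); z points along the stub. It stands on its sawn end on the table and is loose.
- post_oblong_center (a point): rectangular tube stub, bare steel, 60 mm along its x by 30 mm along its y outside, 3 mm wall, 80 mm tall, open at both ends, about 0.32 kg. The point is the centre of the stub, half-way up (40 mm above its foot and 40 mm below its open top); z points along the stub. It stands on its sawn end on the table and is loose.
- post_round_center (a point): round pipe stub, bare steel, 48 mm outside diameter, 4 mm wall, 80 mm tall, open at both ends, about 0.34 kg. The point is the centre of the stub, half-way up (40 mm above its foot and 40 mm below its open top); z points along the stub. It stands on its sawn end on the table and is loose.
- plate_large: large square base plate, grey steel, 110 x 110 mm, 8 mm thick, lying flat and loose on the table, with four small dark anchor holes near its rim and two thin chalk lines that cross at its centre. The origin is the centre of its underside, so its top face is 8 mm above that; z is up, x and y are square to its edges. 0.74 kg.
- plate_small: small square base plate, grey steel, 75 x 75 mm, 8 mm thick, lying flat and loose on the table, with four small dark anchor holes near its rim and two thin chalk lines that cross at its centre. The origin is the centre of its underside, so its top face is 8 mm above that; z is up, x and y are square to its edges. 0.35 kg.
- plate_oblong: oblong base plate, grey steel, 120 mm along its x by 70 mm along its y, 8 mm thick, lying flat and loose on the table, with four small dark anchor holes near its rim and two thin chalk lines that cross at its centre. The origin is the centre of its underside, so its top face is 8 mm above that; z is up. 0.52 kg.
- plate_disc: round base plate, grey steel disc of 100 mm diameter, 8 mm thick, lying flat and loose on the table, with four small dark anchor holes near its rim and two thin chalk lines that cross at its centre. The origin is the centre of its underside, so its top face is 8 mm above that; z is up. 0.49 kg.
- bar_offcut_center (a point): offcut of solid round bar, 40 mm diameter, 50 mm tall, standing on end among the stubs, loose; not part of the job. The point is its centre, 25 mm above the table.
- angle_offcut_center (a point): offcut of angle iron (L section), legs 50 mm wide and 5 mm thick, 60 mm tall, standing on end among the stubs, loose; not part of the job. The point is the centre of its 50 x 50 mm outline, 30 mm above the table; the legs lie along the outline's -x and -y sides.
Not all that is in view belongs to the job. What is shaped like the part that bears post_round_center but purple is not meant. Leave any orange look-alike of the plate_oblong alone.

How it is judged (in metres and radians):
At the end, for the whole second after the job is handed in: Each stub stands upright (0.06 rad) on its own plate, centred within 10 mm; plates flat; square and rectangular tubes parallel to the plate's edges within 0.15 rad, long side along long side; stubs released and at rest; both offcuts within 20 mm of where they started (horizontal distance between post_large_center and plate_large below 0.01 m and z of post_large_center in the frame of plate_large between 0.044 and 0.052 m and angle between the z axis of post_large_center and the z axis of plate_large, either way round below 0.06 rad and angle between each of plate_large, plate_small, plate_oblong, plate_disc's own z axis and vertical below 0.06 rad and linear speed of each of post_large, post_small, post_oblong, post_round below 0.01 m/s and (angle between the x axis of post_large_center and the x axis of plate_large, either way round below 0.15 rad or angle between the x axis of post_large_center and the y axis of plate_large, either way round below 0.15 rad) and horizontal distance between post_small_center and plate_small below 0.01 m and z of post_small_center in the frame of plate_small between 0.044 and 0.052 m and angle between the z axis of post_small_center and the z axis of plate_small, either way round below 0.06 rad and (angle between the x axis of post_small_center and the x axis of plate_small, either way round below 0.15 rad or angle between the x axis of post_small_center and the y axis of plate_small, either way round below 0.15 rad) and horizontal distance between post_oblong_center and plate_oblong below 0.01 m and z of post_oblong_center in the frame of plate_oblong between 0.044 and 0.052 m and angle between the z axis of post_oblong_center and the z axis of plate_oblong, either way round below 0.06 rad and angle between the x axis of post_oblong_center and the x axis of plate_oblong, either way round below 0.15 rad and horizontal distance between post_round_center and plate_disc below 0.01 m and z of post_round_center in the frame of plate_disc between 0.044 and 0.052 m and angle between the z axis of post_round_center and the z axis of plate_disc, either way round below 0.06 rad and distance of each of bar_offcut_center, angle_offcut_center from where it was at the start of the episode below 0.02 m); the robot touches nothing.
It fails at once if the solid bar offcut is moved or knocked over (more than 20 mm) (distance of bar_offcut_center from where it was at the start of the episode above 0.02 m).
It fails at once if the angle-iron offcut is moved or knocked over (more than 20 mm) (distance of angle_offcut_center from where it was at the start of the episode above 0.02 m).
It also fails if it takes over 112 s, if anything falls off the work surface, if the arm or the gripper's body presses on something with over 40 N, if the wrist force passes 120 N, or if a joint passes its speed limit or range.

## Robot

A 6-joint arm with a two-finger parallel gripper is mounted at the origin on the work surface. World frame = base frame: x ahead of the robot, y to its left, z up, the work surface at z = 0. Lengths are in mm, angles in rad, forces in N, time in s.
With the tool pointing down it reaches from about 350 to 875 mm from the base axis. Payload 4.2 kg.
Tool frame: the origin (TCP) lies between the finger pads; the fingertips stand 11 mm ahead of it and the grasp point (between the pads) lies 8 mm behind it; z points along the fingers, y is the direction in which the jaws open and shut (so a half turn about z gives the same grasp; the last joint's range is limited). The gripper opens to 85 mm and grips with 20 to 120 N. Pads are 22 mm wide; open, the fingers measure 114 mm over their backs; the gripper's body (76 mm by 85 mm) begins 54 mm behind the grasp point. The pads swing forward as they close: fully open they stand 13 mm farther back than shut.
Start: joints at [-0.852, 0.385, 0.008, 0, -1.194, -0.259], TCP at [277.367, -560.06, 242.312] pointing down, gripper open.
Joint ranges: [-3.14, 3.14], [-1.21, 2.06], [-1.07, 1.41], [-3.16, 2.05], [-2.99, -0.16], [-3.1, 3.1]. Speed limits (rad/s): [2.79, 2.79, 3.14, 3.14, 3.14, 3.14].

## Interface

Orientations are given as a unit quaternion [x, y, z, w].
In Python, from bench import * gives the robot as it stands.
- The arm moves only by the tool servo_tool, never from a script. Its argument "rows" is a list of rows, each a list of 7 numbers: the opening, from 0 (shut) to 1 (fully open), then the shift along the tool's x, y, z in cm, then the turn, a rotation vector about the tool's x, y, z in degrees. A call has 1 to 12 rows; each row shifts and turns the commanded pose from where the row before left it, along the tool's axes as they then stand; what a row does not reach is not made up. A row lasts 1/10 s, in which the tool goes at most 50 mm and 8.59 degrees, less where a joint would pass 70% of its speed; a pose out of reach is approached as far as the arm can. A call is refused whole if a number of a shift passes 5 or a number of a turn 8.59, either way. A call with a gripper value outside its range is refused whole. The fingers move at their own pace and stop on an object; the grip force is fixed at half the most. Time passes only in rows, so rows that do not move let the fingers close. It gives the time, the measured TCP pose, the force and the opening at its end, in the units of the state.
- read_state(): the state, without advancing time (a new reading comes with each control period).
- get_image(name): name is "side" or "top" or "wrist"; returns a dict with "image" (480x640x3 uint8, red, green, blue), "mtx" (3x3 intrinsics, pixels), "extrinsics" (4x4, takes a point from camera to world coordinates). Camera axes: x right, y up, looking along -z (the intrinsics and any distortion apply to the point x, -y, -z); pixel columns grow to the right and rows downward; lengths in mm; the calibration is good to about 2 mm. A picture is of the moment at which its call begins. There is no depth.
- job_done(): hands the job in, once; it reports no verdict.
The state is a dict: "clock": time; "joints": joint angles; "joint_vel": joint speeds; "joint_efforts": joint torques, N m; "position": TCP position; "ee_rot": TCP orientation; "contact_force": force on the tool from outside, world axes, zero at the start; "wrist_torque": the same for the moment, N m; "gripper_width": finger opening in mm.
Only numpy, scipy, OpenCV 4.12 (cv2) and the standard library are available. Lean on these libraries where they do the work, as an engineer would, in place of code of your own. Each camera call takes 0.05 s, during which the arm holds its last target. There are 200 camera calls.

## Working session

There is one attempt and no reset: what is moved stays moved. The work goes in short steps, Python scripts to look and compute and a tool call to move; the robot and the scene stay as the last step left them, time stands still between calls to the robot, and variables do not carry over. Pictures are saved under pics/ and viewed, about 12 in all and at most 16, crops included, and the job is handed in when it is done.

Besides the shell and the picture viewer there is one more tool, called after "Emit:" as name(argument=value, ...) on one line, values as JSON. servo_tool: Moves the arm, as the interface text tells. Its arguments: {"type":"object","properties":{"rows":{"type":"array","items":{"type":"array","items":{"type":"number"}}}},"required":["rows"]}

```bash
ls; mkdir -p pics; python3 - <<'E'
from bench import *
import cv2
for n in("top","side"):
    d=get_image(n); cv2.imwrite(f"pics/{n}0.png",d["image"][:,:,::-1]); print(n,d["mtx"],d["extrinsics"],d.keys())
print(read_state())
E
```

```text
pics
top [[468.0437515    0.         319.06015115]
 [  0.         468.0437515  229.04689435]
 [  0.           0.           1.        ]] [[ 2.34786434e-02  9.98957874e-01 -3.91397452e-02  4.69492953e+02]
 [-9.99367034e-01  2.24056278e-02 -2.76318590e-02 -8.11729125e+01]
 [-2.67261126e-02  3.97637297e-02  9.98851621e-01  1.26487405e+03]
 [ 0.00000000e+00  0.00000000e+00  0.00000000e+00  1.00000000e+00]] dict_keys(['image', 'mtx', 'extrinsics'])
side [[462.23172182   0.         316.77069705]
 [  0.         462.23172182 233.83162495]
 [  0.           0.           1.        ]] [[-9.62688135e-01  1.68282857e-01 -2.11925540e-01  2.62212472e+02]
 [-2.70609893e-01 -5.94721336e-01  7.57018374e-01  8.90988772e+02]
 [ 1.35657412e-03  7.86121754e-01  6.18070180e-01  8.04503271e+02]
 [ 0.00000000e+00  0.00000000e+00  0.00000000e+00  1.00000000e+00]] dict_keys(['image', 'mtx', 'extrinsics'])
{'clock': 0.1, 'joints': array([-8.52384710e-01,  3.85518852e-01,  6.78313466e-03, -4.05928356e-04,
       -1.19399052e+00, -2.58618850e-01]), 'joint_vel': array([ 0.00031564, -0.00200997,  0.00352336,  0.00230534, -0.00087681,
       -0.00057693]), 'joint_efforts': array([-9.29914640e-04, -3.93318379e+01,  1.88929224e+01,  4.19791326e+00,
       -2.60710432e-03,  1.32121522e-05]), 'position': array([ 277.16162825, -559.64641233,  241.31967617]), 'ee_rot': array([-2.27803630e-01,  9.73706598e-01,  9.40624657e-04, -2.86282862e-04]), 'contact_force': array([-0.1034155 ,  0.77832623, -0.1253577 ]), 'wrist_torque': array([-0.05261858, -0.01517411,  0.01421647]), 'gripper_width': 85.2834142812082}
```

View pics/top0.png

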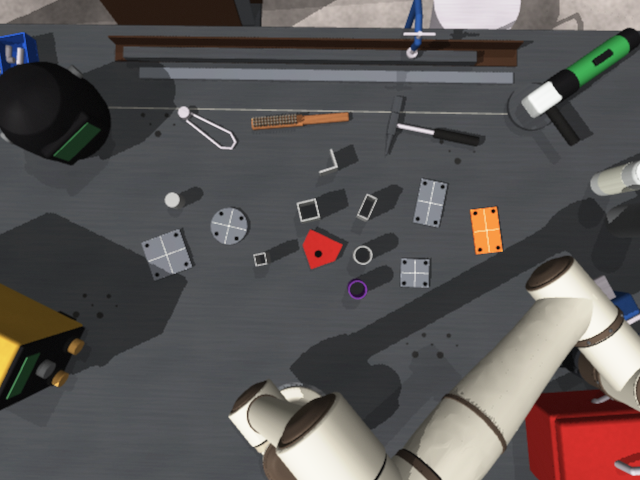

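View pics/side0.png

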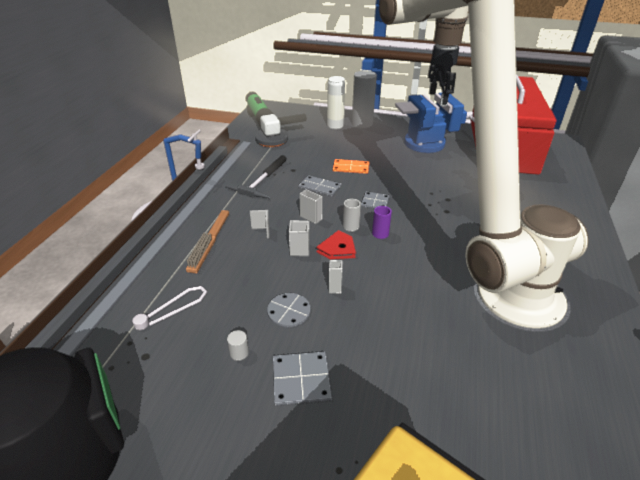

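Top view: stub rims at large square (308,210), oblong (368,207), round (363,255), small (260,259). Plates are large (167,254), disc (229,226), oblong (431,202) and small (415,272). The purple pipe at (357,290), the orange plate at (486,230) and the red plate are not part of the job.

```bash
cat > h.py <<'E'
from bench import *
import cv2, numpy as np
def cast(d,uv,z):
    K,E=d["mtx"],d["extrinsics"]; uv=np.atleast_2d(np.asarray(uv,float))
    r=np.c_[(uv[:,0]-K[0,2])/K[0,0],-(uv[:,1]-K[1,2])/K[1,1],-np.ones(len(uv))]@E[:3,:3].T
    o=E[:3,3]; return (o+r*((z-o[2])/r[:,2])[:,None])[:,:2]
def proj(d,P):
    E=d["extrinsics"]; p=(np.asarray(P,float)-E[:3,3])@E[:3,:3]; K=d["mtx"]
    return np.array([K[0,0]*p[0]/-p[2]+K[0,2], -K[1,1]*p[1]/-p[2]+K[1,2]])
def rect(d,mask,z):
    "largest blob's min-area rectangle, in world mm on plane z"
    cs,_=cv2.findContours(mask,cv2.RETR_EXTERNAL,cv2.CHAIN_APPROX_NONE)
    c=max(cs,key=lambda c:cv2.contourArea(cv2.convexHull(c))).reshape(-1,2)
    w=cast(d,c,z).astype(np.float32)
    (c0,s,a)=cv2.minAreaRect(w); return np.round(c0,1),np.round(s,1),round(a,1)
E
python3 - <<'E'
from h import *
im=cv2.imread("pics/top0.png"); d=get_image("top")
hsv=cv2.cvtColor(im,cv2.COLOR_BGR2HSV)
V=hsv[:,:,2];
print("values", {k:im[v,u].tolist() for k,(u,v) in dict(plate=(160,262),disc=(222,232),obl=(425,195),sm=(408,265),table=(280,240),tab2=(450,260)).items()})
W={'pl_large':(167,254,30,8,0),'pl_disc':(229,226,24,8,0),'pl_obl':(431,202,27,8,0),'pl_small':(415,272,21,8,0),
'large':(308,210,16,80,1),'obl':(368,207,18,80,1),'round':(363,255,13,80,1),'small':(260,259,11,80,1),'bar':(172,200,12,50,1),'angle':(330,160,16,60,1)}
for n,(u,v,r,z,s) in W.items():
    m=np.zeros_like(V); m[v-r:v+r,u-r:u+r]=255
    t=((V>(150 if s else 85))&(m>0)).astype(np.uint8)*255
    t=cv2.morphologyEx(t,cv2.MORPH_CLOSE,np.ones((3,3)))
    print(n,*rect(d,t,z), np.round(np.hypot(*rect(d,t,z)[0])))
x=np.hstack([cv2.resize(im[140:310,140:300],None,fx=2.4,fy=2.4,interpolation=2),cv2.resize(im[140:310,290:450],None,fx=2.4,fy=2.4,interpolation=2)])
cv2.imwrite("pics/crop.png",x)
E
```

```text
values {'plate': [144, 136, 133], 'disc': [144, 137, 133], 'obl': [147, 139, 136], 'sm': [150, 141, 137], 'table': [84, 81, 78], 'tab2': [83, 80, 78]}
pl_large [454.8 380. ] [147.1 128.2] 20.5 593.0
pl_disc [516.2 198.5] [113.6 128.3] 1.4 553.0
pl_obl [ 591.2 -355. ] [136.8 133.2] 76.0 690.0
pl_small [ 418.  -303.5] [ 95.7 109. ] 1.4 517.0
large [564.2 -18.4] [50.7 50.5] 15.3 564.0
obl [ 575.8 -168.1] [30.7 60.1] 66.5 600.0
round [ 452.9 -159.5] [44.4 44.6] 46.3 480.0
small [436.7 100. ] [30.3 30.5] 12.7 448.0
bar [587.4 340.8] [36.9 37.2] 1.2 679.0
angle [687.6 -74.3] [34.8 67.4] 64.9 692.0
```

View pics/crop.png

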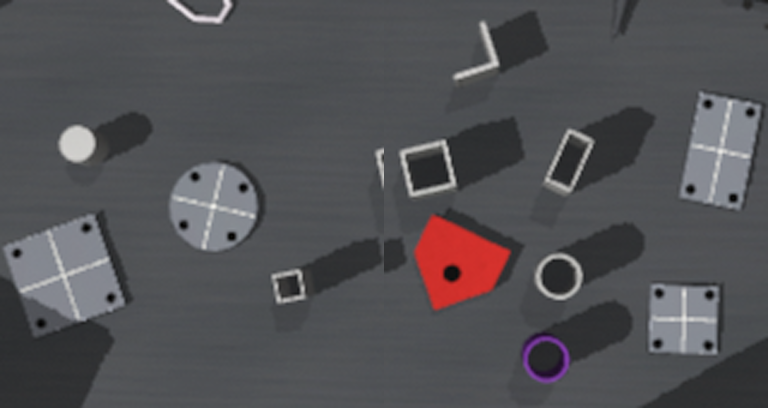

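The crop matches the overview. Every stub size I measured agrees with the given sizes: 50.7, 30.7 x 60.1, 44 and 30.3 mm. Next I redo the plates with a higher threshold, using the chalk lines for the half-shadowed large plate.

```bash
cat >> h.py <<'E'
def go(x,y,z,psi):
    "print the move from the measured pose: xy shift in present tool axes (cm), dz tool (cm), turn about tool z (deg)"
    from scipy.spatial.transform import Rotation as Ro
    s=read_state(); R=Ro.from_quat(s["ee_rot"]).as_matrix(); p=np.asarray(s["position"])
    t=R.T@(np.array([x,y,z])-p)/10
    cur=np.degrees(np.arctan2(R[1,1],R[0,1])); th=-((psi-cur+90)%180-90)
    print("at",p.round(1),"psi",cur.round(1),"tilt",np.degrees(np.arccos(-R[2,2])).round(2),"j",np.round(s["joints"],2),"w",round(s["gripper_width"],1),"t",s["clock"])
    print("SHIFT cm (tool xyz)",t.round(2),"TURN deg",round(th,1))
E
python3 - <<'E'
from h import *
im=cv2.imread("pics/top0.png"); d=get_image("top")
V=im.max(2); 
W={'pl_large':(167,254,30),'pl_disc':(229,226,24),'pl_obl':(431,202,29),'pl_small':(415,272,21)}
for n,(u,v,r) in W.items():
    m=np.zeros_like(V); m[v-r:v+r,u-r:u+r]=255
    t=((V>112)&(m>0)).astype(np.uint8)*255
    print(n,*rect(d,t,8))
# chalk of large plate: bright and relative to local median
r=26;u,v=167,254; p=im[v-r:v+r,u-r:u+r].max(2); loc=cv2.medianBlur(p,11)
ys,xs=np.nonzero(p.astype(int)-loc>18); P=np.c_[xs+u-r,ys+v-r].astype(float); w=cast(d,P,8)
w=w[np.hypot(*(w-np.median(w,0)).T)<60]
best=[]
for a in np.radians(np.arange(0,90,.5)):
    q=w@np.array([[np.cos(a),-np.sin(a)],[np.sin(a),np.cos(a)]]); hx=np.histogram(q[:,0],np.arange(0,1000,3))[0].max();hy=np.histogram(q[:,1],np.arange(-1000,1000,3))[0].max()
    best.append((hx+hy,np.degrees(a)))
b=max(best);a=np.radians(b[1]);A=np.array([[np.cos(a),-np.sin(a)],[np.sin(a),np.cos(a)]]);q=w@A
def mode(x):
    h,e=np.histogram(x,np.arange(-1000,1000,3));m=e[h.argmax()]+1.5;return np.median(x[abs(x-m)<3])
print("chalk large",len(w),b,A@[mode(q[:,0]),mode(q[:,1])])
print("purple",cast(d,(357,290),80))
E
```

```text
pl_large [441.  365.9] [111.6 109.9] 21.2
pl_disc [521.6 198.7] [97.6 95.2] 1.7
pl_obl [ 596.8 -340.7] [ 70.5 120.7] 79.6
pl_small [ 408.5 -302.1] [76.8 74.2] 0.8
chalk large 202 (np.int64(92), np.float64(20.5)) [440.46156469 366.60883623]
purple [[ 364.6286951  -147.46483673]]
```

```bash
python3 -c "
from h import *
go(575.8,-168.1,160,66.5)"
```

```text
at [ 277.2 -559.8  241.7] psi 116.3 tilt 0.07 j [-0.85  0.39  0.01 -0.   -1.19 -0.26] w 85.2 t 0.2
SHIFT cm (tool xyz) [-44.14  21.84   8.19] TURN deg 49.8
```

Emit:
servo_tool(rows=[[1,-4.01,1.985,0.745,0,0,0],[1,-4.01,1.985,0.745,0,0,0],[1,-4.01,1.985,0.745,0,0,0],[1,-4.01,1.985,0.745,0,0,0],[1,-4.01,1.985,0.745,0,0,0],[1,-4.01,1.985,0.745,0,0,0],[1,-4.01,1.985,0.745,0,0,0],[1,-4.01,1.985,0.745,0,0,0],[1,-4.01,1.985,0.745,0,0,0],[1,-4.01,1.985,0.745,0,0,0],[1,-4.01,1.985,0.745,0,0,0]])

```text
clock: 1.3
position: [576.6, -167.0, 160.1]
ee_rot: [-0.228, 0.974, 0.0, -0.0]
contact_force: [1.0, -1.3, 0.3]
gripper_width: 85.5
```

Emit:
servo_tool(rows=[[1,0,0,0,0,0,7.11],[1,0,0,0,0,0,7.11],[1,0,0,0,0,0,7.11],[1,0,0,0,0,0,7.11],[1,0,0,0,0,0,7.11],[1,0,0,0,0,0,7.11],[1,0,0,0,0,0,7.11],[1,0,0,0,0,0,0],[1,0,0,0,0,0,0]])

```text
clock: 2.2
position: [575.7, -168.6, 160.2]
ee_rot: [0.202, 0.979, -0.0, -0.0]
contact_force: [0.1, -0.4, -0.1]
gripper_width: 85.4
```

```bash
python3 -c "
from h import *
go(575.8,-168.1,47,66.5)
d=get_image('wrist');im=d['image'][:,:,::-1].copy()
for x,y,z in [(575.8,-168.1,80),(564,-18,80),(453,-159.5,80),(596.8,-340.7,8)]:
    u=proj(d,(x,y,z));print(u); cv2.drawMarker(im,tuple(int(k) for k in u),(0,0,255),0,20,1)
cv2.imwrite('pics/w1.png',im)
"
```

```text
at [ 575.7 -168.6  160.2] psi 66.7 tilt 0.02 j [-0.02  0.41 -0.17 -0.   -0.99 -1.96] w 85.4 t 2.2
SHIFT cm (tool xyz) [1.000e-02 5.000e-02 1.132e+01] TURN deg 0.2
[316.91803983 257.42365841]
[559.90809255 135.6548065 ]
[237.86505148  43.10447594]
[140.91687254 328.17774772]
```

View pics/w1.png

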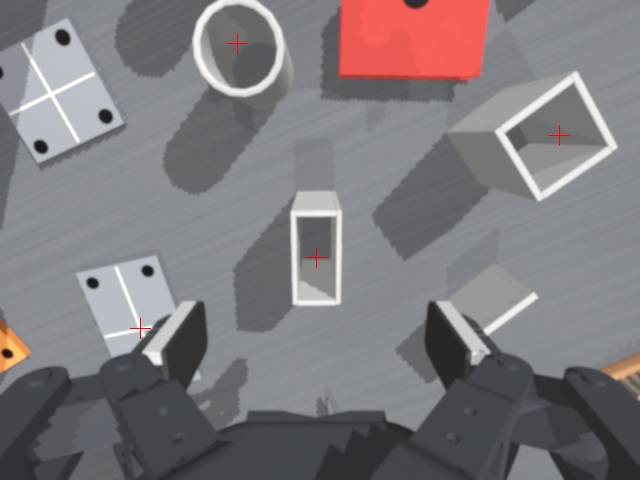

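The wrist view shows the oblong tube at (317,257) squared up between the jaws. All the predicted centres land on their parts to within 1–2 mm, so I'm descending and gripping.

Emit:
servo_tool(rows=[[1,0,0,3,0,0,0],[1,0,0,3,0,0,0],[1,0,0,3,0,0,0],[1,0,0,2.3,0,0,0],[1,0,0,0,0,0,0],[0,0,0,0,0,0,0],[0,0,0,0,0,0,0],[0,0,0,0,0,0,0],[0,0,0,0,0,0,0],[0,0,0,0,0,0,0],[0,0,0,0,0,0,0]])

```text
clock: 3.35
position: [576.6, -168.8, 48.8]
ee_rot: [0.203, 0.979, -0.0, 0.001]
contact_force: [-0.0, 0.2, 5.4]
gripper_width: 29.2
```

Emit:
servo_tool(rows=[[0,0,0,0,0,0,0],[0,0,0,0,0,0,0],[0,0,0,-2,0,0,0],[0,0,0,-3,0,0,0],[0,0,0,-3.3,0,0,0],[0,0,0,-3,0,0,0],[0,0,0,0,0,0,0]])

```text
clock: 4.05
position: [578.1, -168.9, 164.7]
ee_rot: [0.203, 0.979, 0.0, 0.004]
contact_force: [2.0, 0.3, -2.5]
gripper_width: 29.3
```

```bash
python3 -c "
from h import *
go(596.8,-340.7,56.5,79.6)
"
```

```text
at [ 578.1 -168.9  164.7] psi 66.6 tilt 0.51 j [-0.02  0.41 -0.17  0.   -0.99 -1.96] w 29.3 t 4.05
SHIFT cm (tool xyz) [ -8.44 -15.05  10.85] TURN deg -13.0
```

Emit:
servo_tool(rows=[[0,-2.11,-3.76,0,0,0,0],[0,-2.11,-3.76,0,0,0,0],[0,-2.11,-3.76,0,0,0,0],[0,-2.11,-3.76,0,0,0,0],[0,0,0,2,0,0,-4.33],[0,0,0,2.5,0,0,-4.33],[0,0,0,2.5,0,0,-4.33],[0,0,0,1.5,0,0,0],[0,0,0,0,0,0,0],[0,0,0,0,0,0,0],[0,0,0,0,0,0,0]])

```text
clock: 5.15
position: [594.5, -340.5, 76.9]
ee_rot: [0.091, 0.996, -0.0, 0.001]
contact_force: [-0.8, 0.4, -2.4]
gripper_width: 29.1
```

```bash
python3 -c "
from h import *
go(596.8,-340.7,57,79.6)
"
```

```text
at [ 594.5 -340.5   76.9] psi 79.6 tilt 0.16 j [-0.28  0.62 -0.03  0.   -0.92 -1.47] w 29.1 t 5.15
SHIFT cm (tool xyz) [-0.23  0.02  1.99] TURN deg -0.0
```

Emit:
servo_tool(rows=[[0,-0.23,0.02,0.8,0,0,0],[0,0,0,0.7,0,0,0],[0,0,0,0.35,0,0,0],[0,0,0,0,0,0,0],[0,0,0,0,0,0,0]])

```text
clock: 5.65
position: [595.7, -340.3, 57.0]
ee_rot: [0.091, 0.996, 0.0, 0.0]
contact_force: [-0.6, 2.1, 0.1]
gripper_width: 29.4
```

Emit:
servo_tool(rows=[[0,0,0,0.05,0,0,0],[0,0,0,0,0,0,0],[1,0,0,0,0,0,0],[1,0,0,0,0,0,0],[1,0,0,0,0,0,0],[1,0,0,0,0,0,0],[1,0,0,0,0,0,0],[1,0,0,-1.5,0,0,0],[1,0,0,-3,0,0,0],[1,0,0,-3,0,0,0],[1,0,0,-2.5,0,0,0],[1,0,0,0,0,0,0]])

```text
clock: 6.85
position: [598.2, -341.7, 162.8]
ee_rot: [0.091, 0.996, -0.002, 0.005]
contact_force: [-0.3, 0.3, 0.4]
gripper_width: 85.2
```

```bash
python3 -c "
from h import *
go(452.9,-159.5,150,90)
d=get_image('wrist');im=d['image'][:,:,::-1].copy()
for x,y,z in [(596.8,-340.7,88),(596.8,-340.7,8),(453,-159.5,80)]:
    u=proj(d,(x,y,z));print(u); cv2.drawMarker(im,tuple(int(k) for k in u),(0,0,255),0,20,1)
cv2.imwrite('pics/w2.png',im)
"
```

```text
at [ 598.2 -341.7  162.8] psi 79.6 tilt 0.62 j [-0.28  0.54  0.06  0.   -1.08 -1.47] w 85.2 t 6.85
SHIFT cm (tool xyz) [17.59 15.3   1.06] TURN deg -10.4
[317.31399789 256.5820746 ]
[317.27715912 223.85413966]
[641.23314506 -99.61519406]
```

View pics/w2.png

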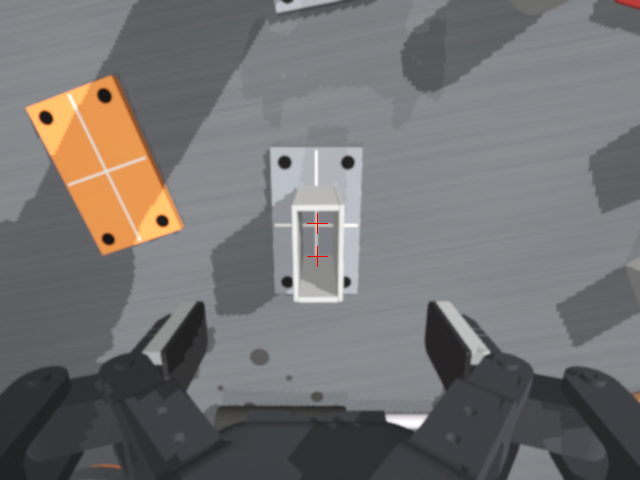

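The oblong tube is centred and parallel on its plate: tube top at (318,254), chalk cross at (317,225), both on the predictions. Next is the round pipe. It needs no turn.

Emit:
servo_tool(rows=[[1,2.93,2.55,0,0,0,0],[1,2.93,2.55,0,0,0,0],[1,2.93,2.55,0,0,0,0],[1,2.93,2.55,0,0,0,0],[1,2.93,2.55,0,0,0,0],[1,2.94,2.55,0,0,0,0],[1,0,0,0,0,0,0],[1,0,0,0,0,0,0],[1,0,0,0,0,0,0]])

```text
clock: 7.8
position: [451.0, -158.4, 156.3]
ee_rot: [0.091, 0.996, -0.0, 0.0]
contact_force: [1.3, -1.0, -1.1]
gripper_width: 85.5
```

```bash
python3 -c "
from h import *
go(452.9,-159.5,47,79.6)
d=get_image('wrist');im=d['image'][:,:,::-1].copy()
u=proj(d,(452.9,-159.5,80));print(u)
t=(im.min(2)>190).astype(np.uint8)*255
u=u.astype(int);m=np.zeros_like(t);m[max(0,u[1]-70):u[1]+70,u[0]-70:u[0]+70]=255
print(rect(d,t&m,80))
"
```

```text
at [ 451.  -158.4  156.3] psi 79.6 tilt 0.02 j [ 0.    0.22 -0.47  0.   -0.88 -1.76] w 85.5 t 7.8
SHIFT cm (tool xyz) [-0.2  -0.08 10.93] TURN deg -0.0
[314.47858737 262.9007438 ]
(array([ 452.6, -158.1]), array([47. , 52.5]), 28.3)
```

Emit:
servo_tool(rows=[[1,-0.2,-0.08,3,0,0,0],[1,0,0,3,0,0,0],[1,0,0,3,0,0,0],[1,0,0,1.9,0,0,0],[1,0,0,0,0,0,0],[0,0,0,0,0,0,0],[0,0,0,0,0,0,0],[0,0,0,0,0,0,0],[0,0,0,0,0,0,0],[0,0,0,0,0,0,0],[0,0,0,0,0,0,0]])

```text
clock: 8.95
position: [453.3, -159.4, 48.8]
ee_rot: [0.091, 0.996, -0.0, 0.002]
contact_force: [-0.8, 0.1, 6.0]
gripper_width: 46.5
```

Emit:
servo_tool(rows=[[0,0,0,0,0,0,0],[0,0,0,-2,0,0,0],[0,0,0,-3.5,0,0,0],[0,0,0,-3.5,0,0,0],[0,0,0,-3,0,0,0],[0,0,0,0,0,0,0],[0,0,0,0,0,0,0]])

```text
clock: 9.65
position: [451.3, -158.8, 166.9]
ee_rot: [0.091, 0.996, 0.001, -0.0]
contact_force: [-0.7, 0.7, -5.4]
gripper_width: 46.5
```

```bash
python3 -c "
from h import *
go(521.6,198.7,76,79.6)
"
```

```text
at [ 451.3 -158.8  166.9] psi 79.5 tilt 0.08 j [ 0.    0.21 -0.45 -0.   -0.91 -1.75] w 46.5 t 9.65
SHIFT cm (tool xyz) [-0.41 36.42  9.13] TURN deg -0.1
```

Emit:
servo_tool(rows=[[0,-0.05,4.047,0,0,0,0],[0,-0.05,4.047,0,0,0,0],[0,-0.05,4.047,0,0,0,0],[0,-0.05,4.047,0,0,0,0],[0,-0.05,4.047,0,0,0,0],[0,-0.04,4.047,0,0,0,0],[0,-0.04,4.047,0,0,0,0],[0,-0.04,4.047,0,0,0,0],[0,-0.04,4.047,0,0,0,0],[0,0,0,3,0,0,0],[0,0,0,3,0,0,0],[0,0,0,3,0,0,0]])

```text
clock: 10.85
position: [520.2, 197.7, 73.6]
ee_rot: [0.091, 0.996, -0.001, -0.002]
contact_force: [1.2, 0.1, -4.1]
gripper_width: 46.3
```

Emit:
servo_tool(rows=[[0,0,0,0,0,0,0],[0,0,0,0,0,0,0],[0,0,0,0,0,0,0]])

```text
clock: 11.15
position: [523.1, 198.6, 78.3]
ee_rot: [0.091, 0.996, 0.0, 0.001]
contact_force: [-0.2, 0.5, -3.1]
gripper_width: 46.4
```

```bash
python3 -c "
from h import *
go(521.6,198.7,56.5,79.6)
"
```

```text
at [523.1 198.6  78.3] psi 79.6 tilt 0.11 j [ 0.65  0.45 -0.36  0.   -0.76 -2.41] w 46.4 t 11.15
SHIFT cm (tool xyz) [ 0.15 -0.02  2.18] TURN deg -0.0
```

Emit:
servo_tool(rows=[[0,0.1,0,0.8,0,0,0],[0,0,0,0.8,0,0,0],[0,0,0,0.4,0,0,0],[0,0,0,0.1,0,0,0],[0,0,0,0,0,0,0],[0,0,0,0,0,0,0]])

```text
clock: 11.75
position: [521.0, 198.1, 56.9]
ee_rot: [0.091, 0.996, -0.0, -0.0]
contact_force: [-4.2, -0.8, 3.4]
gripper_width: 46.5
```

In contact, so I release, rise and move on to the large tube.

Emit:
servo_tool(rows=[[1,0,0,0,0,0,0],[1,0,0,0,0,0,0],[1,0,0,0,0,0,0],[1,0,0,0,0,0,0],[1,0,0,0,0,0,0],[1,0,0,-1.5,0,0,0],[1,0,0,-3,0,0,0],[1,0,0,-3,0,0,0],[1,0,0,-2.5,0,0,0],[1,0,0,0,0,0,0],[1,0,0,0,0,0,0]])

```text
clock: 12.85
position: [521.2, 198.5, 156.7]
ee_rot: [0.091, 0.996, 0.001, 0.0]
contact_force: [-0.3, 0.1, -0.5]
gripper_width: 85.5
```

```bash
python3 -c "
from h import *
go(564.2,-18.4,157,105.3)
d=get_image('wrist');im=d['image'][:,:,::-1].copy()
for x,y,z in [(521.6,198.7,88),(521.6,198.7,8)]:
    u=proj(d,(x,y,z));print(u); cv2.drawMarker(im,tuple(int(k) for k in u),(0,0,255),0,20,1)
cv2.imwrite('pics/w3.png',im)
"
```

```text
at [521.2 198.5 156.7] psi 79.5 tilt 0.07 j [ 0.65  0.35 -0.28 -0.   -0.94 -2.41] w 85.5 t 12.85
SHIFT cm (tool xyz) [ -8.16 -20.55  -0.05] TURN deg -25.8
[316.07975665 264.42790862]
[315.96502869 230.014549  ]
```

View pics/w3.png

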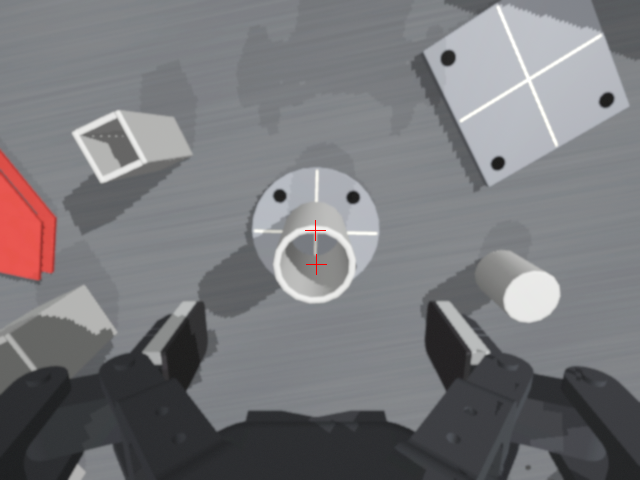

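The pipe stands on the disc: rim at (315,264), chalk cross at (317,232), within about 2 mm of centre. Now the large tube.

Emit:
servo_tool(rows=[[1,-1.36,-3.425,0,0,0,0],[1,-1.36,-3.425,0,0,0,0],[1,-1.36,-3.425,0,0,0,0],[1,-1.36,-3.425,0,0,0,0],[1,-1.36,-3.425,0,0,0,0],[1,-1.36,-3.425,0,0,0,0],[1,0,0,0,0,0,-6.45],[1,0,0,0,0,0,-6.45],[1,0,0,0,0,0,-6.45],[1,0,0,0,0,0,-6.45],[1,0,0,0,0,0,0],[1,0,0,0,0,0,0]])

```text
clock: 14.1
position: [563.8, -18.6, 155.3]
ee_rot: [-0.133, 0.991, -0.0, -0.001]
contact_force: [1.2, 0.3, -0.9]
gripper_width: 85.4
```

```bash
python3 -c "
from h import *
go(564.2,-18.4,47,105.3)
d=get_image('wrist');im=d['image'][:,:,::-1].copy()
u=proj(d,(564.2,-18.4,80)).astype(int)
t=(im.min(2)>190).astype(np.uint8)*255
m=np.zeros_like(t);m[max(0,u[1]-75):u[1]+75,u[0]-75:u[0]+75]=255
print(rect(d,t&m,80))
"
```

```text
at [563.8 -18.6 155.3] psi 105.2 tilt 0.12 j [ 0.25  0.36 -0.26 -0.   -0.95 -1.56] w 85.4 t 14.1
SHIFT cm (tool xyz) [-0.07  0.   10.82] TURN deg -0.1
(array([564.6, -19.4]), array([49.6, 50.1]), 15.1)
```

Emit:
servo_tool(rows=[[1,-0.05,0,3,0,0,0],[1,0,0,3,0,0,0],[1,0,0,3,0,0,0],[1,0,0,1.8,0,0,0],[1,0,0,0,0,0,0],[0,0,0,0,0,0,0],[0,0,0,0,0,0,0],[0,0,0,0,0,0,0],[0,0,0,0,0,0,0],[0,0,0,0,0,0,0],[0,0,0,0,0,0,0]])

```text
clock: 15.25
position: [566.0, -18.3, 50.1]
ee_rot: [-0.134, 0.991, -0.0, 0.002]
contact_force: [0.2, -1.1, 5.6]
gripper_width: 49.4
```

Emit:
servo_tool(rows=[[0,0,0,0,0,0,0],[0,0,0,-2,0,0,0],[0,0,0,-3.5,0,0,0],[0,0,0,-3.5,0,0,0],[0,0,0,-4,0,0,0],[0,0,0,0,0,0,0],[0,0,0,0,0,0,0],[0,0,0,0,0,0,0]])

```text
clock: 16.05
position: [562.8, -18.4, 175.9]
ee_rot: [-0.133, 0.991, 0.0, -0.003]
contact_force: [0.1, 0.3, -5.6]
gripper_width: 49.5
```

```bash
python3 -c "
from h import *
go(440.7,366.2,80,111)
"
```

```text
at [562.8 -18.4 175.9] psi 105.3 tilt 0.31 j [ 0.25  0.34 -0.24 -0.   -1.   -1.56] w 49.5 t 16.05
SHIFT cm (tool xyz) [ 1.57 40.3   9.66] TURN deg -5.7
```

Emit:
servo_tool(rows=[[0,0.157,4.03,0,0,0,0],[0,0.157,4.03,0,0,0,0],[0,0.157,4.03,0,0,0,0],[0,0.157,4.03,0,0,0,0],[0,0.157,4.03,0,0,0,0],[0,0.157,4.03,0,0,0,0],[0,0.157,4.03,0,0,0,0],[0,0.157,4.03,0,0,0,0],[0,0.157,4.03,0,0,0,0],[0,0.157,4.03,0,0,0,0],[0,0,0,0,0,0,-5.7],[0,0,0,2,0,0,0]])

```text
clock: 17.25
position: [442.7, 368.2, 158.1]
ee_rot: [-0.185, 0.983, 0.0, 0.001]
contact_force: [-0.1, 0.3, -3.5]
gripper_width: 49.4
```

Emit:
servo_tool(rows=[[0,0,0,3,0,0,0],[0,0,0,3,0,0,0],[0,0,0,1.2,0,0,0],[0,0,0,0,0,0,0],[0,0,0,0,0,0,0],[0,0,0,0,0,0,0]])

```text
clock: 17.85
position: [443.7, 367.0, 87.8]
ee_rot: [-0.183, 0.983, 0.001, 0.001]
contact_force: [0.3, -0.3, -3.3]
gripper_width: 49.4
```

```bash
python3 -c "
from h import *
go(440.7,366.2,57,111)
"
```

```text
at [443.7 367.   87.8] psi 111.1 tilt 0.17 j [ 0.97  0.46 -0.31  0.   -0.8  -2.18] w 49.4 t 17.85
SHIFT cm (tool xyz) [0.31 0.03 3.08] TURN deg 0.1
```

Emit:
servo_tool(rows=[[0,0.28,0.03,0.9,0,0,0],[0,0,0,0.9,0,0,0],[0,0,0,0.7,0,0,0],[0,0,0,0.3,0,0,0],[0,0,0,0.15,0,0,0],[0,0,0,0,0,0,0],[0,0,0,0,0,0,0]])

```text
clock: 18.55
position: [439.7, 364.7, 58.2]
ee_rot: [-0.183, 0.983, -0.001, -0.001]
contact_force: [-4.1, -2.2, 6.2]
gripper_width: 49.5
```

Contact at 6 N. Release, rise and move to the small tube.

Emit:
servo_tool(rows=[[1,0,0,0,0,0,0],[1,0,0,0,0,0,0],[1,0,0,0,0,0,0],[1,0,0,0,0,0,0],[1,0,0,0,0,0,0],[1,0,0,-1.5,0,0,0],[1,0,0,-3,0,0,0],[1,0,0,-3,0,0,0],[1,0,0,-2.5,0,0,0],[1,0,0,0,0,0,0],[1,0,0,0,0,0,0]])

```text
clock: 19.65
position: [440.1, 365.5, 157.2]
ee_rot: [-0.183, 0.983, 0.001, 0.0]
contact_force: [0.5, -1.0, -0.7]
gripper_width: 85.1
```

```bash
python3 -c "
from h import *
go(436.7,100,157,102.7)
d=get_image('wrist');im=d['image'][:,:,::-1].copy()
for x,y,z in [(440.7,366.2,88),(440.7,366.2,8)]:
    u=proj(d,(x,y,z));print(u); cv2.drawMarker(im,tuple(int(k) for k in u),(0,0,255),0,20,1)
cv2.imwrite('pics/w4.png',im)
"
```

```text
at [440.1 365.5 157.2] psi 111.1 tilt 0.06 j [ 0.98  0.37 -0.24 -0.   -0.95 -2.18] w 85.1 t 19.65
SHIFT cm (tool xyz) [ 9.850e+00 -2.465e+01 -1.000e-02] TURN deg 8.4
[315.95503989 264.79075691]
[315.79745991 230.35717758]
```

View pics/w4.png

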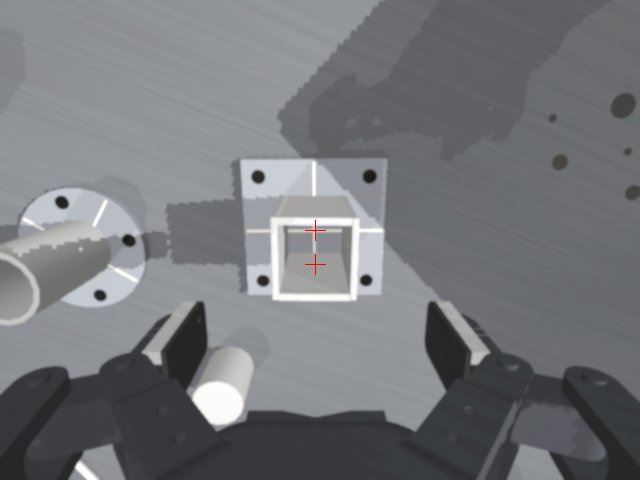

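The large tube is square to its plate and about 3 mm off centre (rim centre (315,259) against a predicted (316,265)), well inside 10 mm. Now the small tube.

Emit:
servo_tool(rows=[[1,1.407,-3.521,0,0,0,0],[1,1.407,-3.521,0,0,0,0],[1,1.407,-3.521,0,0,0,0],[1,1.407,-3.521,0,0,0,0],[1,1.407,-3.521,0,0,0,0],[1,1.407,-3.521,0,0,0,0],[1,1.407,-3.521,0,0,0,0],[1,0,0,0,0,0,4.2],[1,0,0,0,0,0,4.2],[1,0,0,0,0,0,0],[1,0,0,0,0,0,0]])

```text
clock: 20.8
position: [436.4, 99.8, 156.0]
ee_rot: [-0.111, 0.994, -0.0, -0.001]
contact_force: [-0.3, 0.4, -0.9]
gripper_width: 85.5
```

```bash
python3 -c "
from h import *
go(436.7,100,47,102.7)
d=get_image('wrist');im=d['image'][:,:,::-1].copy()
u=proj(d,(436.7,100,80)).astype(int)
t=(im.min(2)>190).astype(np.uint8)*255
m=np.zeros_like(t);m[max(0,u[1]-50):u[1]+50,u[0]-50:u[0]+50]=255
print(rect(d,t&m,80))
"
```

```text
at [436.4  99.8 156. ] psi 102.7 tilt 0.11 j [ 0.59  0.17 -0.53 -0.   -0.87 -1.94] w 85.5 t 20.8
SHIFT cm (tool xyz) [-0.05  0.02 10.9 ] TURN deg 0.0
(array([436.9,  99. ]), array([29.9, 29.9]), 12.7)
```

Emit:
servo_tool(rows=[[1,0,-0.05,3,0,0,0],[1,0,0,3,0,0,0],[1,0,0,3,0,0,0],[1,0,0,1.9,0,0,0],[1,0,0,0,0,0,0],[0,0,0,0,0,0,0],[0,0,0,0,0,0,0],[0,0,0,0,0,0,0],[0,0,0,0,0,0,0],[0,0,0,0,0,0,0],[0,0,0,0,0,0,0]])

```text
clock: 21.95
position: [437.5, 99.8, 48.8]
ee_rot: [-0.11, 0.994, 0.0, 0.001]
contact_force: [-1.7, 0.2, 7.0]
gripper_width: 29.7
```

Emit:
servo_tool(rows=[[0,0,0,0,0,0,0],[0,0,0,0,0,0,0],[0,0,0,-2,0,0,0],[0,0,0,-3.5,0,0,0],[0,0,0,-3.5,0,0,0],[0,0,0,-4,0,0,0],[0,0,0,0,0,0,0],[0,0,0,0,0,0,0],[0,0,0,0,0,0,0]])

```text
clock: 22.85
position: [435.7, 98.9, 176.5]
ee_rot: [-0.11, 0.994, -0.0, -0.002]
contact_force: [0.1, -0.1, -1.3]
gripper_width: 29.0
```

```bash
python3 -c "
from h import *
go(408.5,-302.1,80,90.8)
"
```

```text
at [435.7  98.9 176.5] psi 102.6 tilt 0.18 j [ 0.59  0.15 -0.5  -0.   -0.92 -1.94] w 29.0 t 22.85
SHIFT cm (tool xyz) [ 11.39 -38.53   9.7 ] TURN deg 11.8
```

Emit:
servo_tool(rows=[[0,1.139,-3.853,0,0,0,0],[0,1.139,-3.853,0,0,0,0],[0,1.139,-3.853,0,0,0,0],[0,1.139,-3.853,0,0,0,0],[0,1.139,-3.853,0,0,0,0],[0,1.139,-3.853,0,0,0,0],[0,1.139,-3.853,0,0,0,0],[0,1.139,-3.853,0,0,0,0],[0,1.139,-3.853,0,0,0,0],[0,1.139,-3.853,0,0,0,0],[0,0,0,0,0,0,5.9],[0,0,0,2,0,0,5.9]])

```text
clock: 24.05
position: [410.6, -303.3, 157.5]
ee_rot: [-0.004, 1.0, -0.0, 0.001]
contact_force: [1.3, 0.2, -2.3]
gripper_width: 29.6
```

Emit:
servo_tool(rows=[[0,0,0,3,0,0,0],[0,0,0,3,0,0,0],[0,0,0,1.2,0,0,0],[0,0,0,0,0,0,0],[0,0,0,0,0,0,0],[0,0,0,0,0,0,0]])

```text
clock: 24.65
position: [411.3, -301.8, 87.0]
ee_rot: [-0.008, 1.0, -0.001, 0.001]
contact_force: [0.1, -0.4, -0.9]
gripper_width: 29.8
```

```bash
python3 -c "
from h import *
go(408.5,-302.1,56.5,90.8)
"
```

```text
at [ 411.3 -301.8   87. ] psi 90.9 tilt 0.15 j [-0.31  0.37 -0.47  0.   -0.73 -1.24] w 29.8 t 24.65
SHIFT cm (tool xyz) [ 0.29 -0.03  3.05] TURN deg 0.1
```

Emit:
servo_tool(rows=[[0,0.15,-0.03,0.9,0,0,0],[0,0,0,0.9,0,0,0],[0,0,0,0.7,0,0,0],[0,0,0,0.3,0,0,0],[0,0,0,0.15,0,0,0],[0,0,0,0,0,0,0],[0,0,0,0,0,0,0]])

```text
clock: 25.35
position: [408.2, -301.5, 56.9]
ee_rot: [-0.008, 1.0, 0.0, -0.001]
contact_force: [-2.6, 2.0, 4.3]
gripper_width: 29.3
```

Emit:
servo_tool(rows=[[1,0,0,0,0,0,0],[1,0,0,0,0,0,0],[1,0,0,0,0,0,0],[1,0,0,0,0,0,0],[1,0,0,0,0,0,0],[1,0,0,-1.5,0,0,0],[1,0,0,-3,0,0,0],[1,0,0,-3,0,0,0],[1,0,0,-4,0,0,0],[1,0,0,-4,0,0,0],[1,0,0,0,0,0,0],[1,0,0,0,0,0,0]])

```text
clock: 26.55
position: [409.0, -301.7, 212.1]
ee_rot: [-0.007, 1.0, -0.0, 0.001]
contact_force: [-0.4, 0.4, -0.5]
gripper_width: 85.2
```

```bash
python3 -c "
from h import *
go(408.5,-302.1,150,90.8)
d=get_image('wrist');im=d['image'][:,:,::-1].copy()
for x,y,z in [(408.5,-302.1,88),(408.5,-302.1,8)]:
    u=proj(d,(x,y,z));print(u); cv2.drawMarker(im,tuple(int(k) for k in u),(0,0,255),0,20,1)
cv2.imwrite('pics/w5.png',im)
d=get_image('top');im=d['image'][:,:,::-1].copy();V=im.max(2)
for n,x,y,z,r in [('obl',596.8,-340.7,88,20),('round',521.6,198.7,88,15),('large',440.7,366.2,88,18),('small',408.5,-302.1,88,11),('bar',587.4,340.8,50,12),('angle',687.6,-74.3,60,16)]:
    u=proj(d,(x,y,z)).astype(int);m=np.zeros_like(V);m[u[1]-r:u[1]+r,u[0]-r:u[0]+r]=255
    print(n,rect(d,((V>165)&(m>0)).astype(np.uint8)*255,z))
cv2.imwrite('pics/top1.png',im)
"
```

```text
at [ 409.  -301.7  212.1] psi 90.8 tilt 0.14 j [-0.32  0.21 -0.32 -0.   -1.04 -1.24] w 85.2 t 26.55
SHIFT cm (tool xyz) [ 0.06 -0.04  6.21] TURN deg 0.0
[315.06630979 237.04189051]
[315.29362291 214.02517066]
obl (array([ 632.6, -332.6]), array([ 3.9, 15.8]), 79.6)
round (array([539.8, 196.1]), array([33.6,  8.5]), 82.6)
large (array([438.6, 365.2]), array([49.4, 48.4]), 20.6)
small (array([ 410.3, -299.2]), array([52.7, 52.1]), 0.9)
bar (array([586.1, 342. ]), array([34.3, 34.6]), 1.2)
angle (array([687. , -73.7]), array([30.8, 64. ]), 63.8)
```

View pics/w5.png

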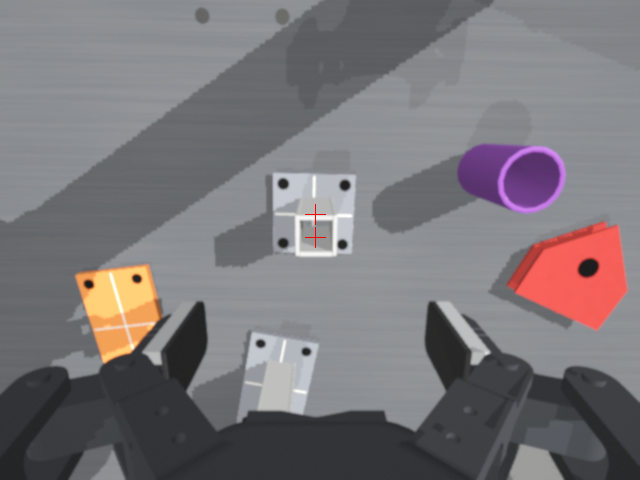

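View pics/top1.png

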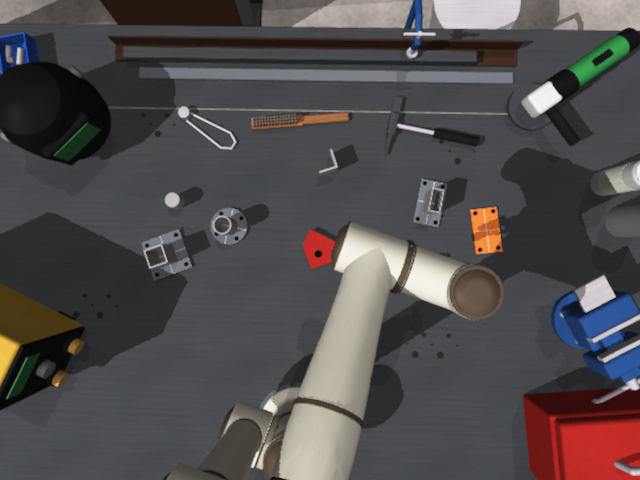

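The small tube is square and centred: rim at (316,236), predicted (315,237). The top view shows all four stubs upright on their plates and both offcuts unmoved. I'm handing in.

```bash
python3 -c "
from bench import *
print(job_done())"
```

```text
the job is handed in; nothing more can be done
None
```

All four stubs are standing on their matching plates, released, and the job was handed in at about 26.6 s of the 112 s allowed. I found the parts with the top camera and checked each placing from close up with the wrist camera.

- **Centring:** the oblong, round and small stubs sit within about 2 mm of their plate centres. The large tube is about 3 mm off. The limit is 10 mm.
- **Alignment:** the tubes look parallel to the plate edges in the wrist views. The large tube measured 20.6° against 21.2° for its plate.
- **Offcuts:** the bar and angle iron show no movement beyond 2 mm, which is the level of measurement noise.
- **Forces:** the readings I saw at the end of each move stayed below about 8 N.

**Failed checks:** in the last automatic measurement from the top camera, the colour mask failed for three stubs. It picked up only fragments of the oblong and round rims, and it ran the small rim together with its chalk lines and plate. For those three I relied on the wrist close-ups and on seeing them upright in the top picture.

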